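Set the jig gap with the broad blade

TASK

Lift the plywood case's lid right open until it rests back on its stop, and draw the broad setting blade out of the rack inside, leaving the narrow blade in its slot. Slide the broad blade straight down between the two steel plates of the board jig until it drags snugly, its tip about midway down the parallel part of the gap and never driven onto the base, and finish holding it there in the gripper. Leave the lid open and do not knock the other things on the bench about.

Things in the scene. Friction and masses are not known exactly. Their poses are not given: they have to be found in the camera images.
- case: plywood case with a lid, 120 (x) x 190 (y) x 112 mm tall without the lid, walls 6 mm, fixed to the bench. Origin: centre of its underside; x points from its front (lid tab) to its hinge side, z up. Inside, a wooden rack whose top is 61 mm above the bench has two slots (30 mm along x, 6 mm along y) centred at case x = 0, y = +35 and -35 mm; which blade is in which slot varies
- lid (a joint): lid hinge, rad: 0 shut, grows as the lid lifts, 1.75 is its stop (leaning back past upright, where it stays by its own weight; below about 1.55 it falls shut). Lid 120 x 190 x 6 mm, 140 g, hinged along y at the top of the case's +x wall (case x = +60, z = 112 mm)
- lid_hinge (a point): point on the lid's hinge axis at mid-length; the axis runs along the case's y
- lid_tab (a point): grip point in the lid's wooden tab, 150 mm from the hinge axis and 30 mm beyond the lid's front edge. The tab is 20 mm wide (case y), 10 mm thick, sticks out 45 mm from the front edge in the plane of the lid, at y = 0. Pinched by its two sides from above it can turn between the fingers as the lid swings
- broad_blade: the broad setting blade, standing in a rack slot, 90 g or so: steel blade 26 mm wide (its x), 4 mm thick (its y), 52 mm long, under a black handle 28 mm (x) x 14 mm (y) x 42 mm tall. Origin: middle of the tip (lowest) edge; z up along the blade: blade 0 to 52 mm, handle 52 to 94 mm. The handle's foot rests on the rack, tip 9 mm above the bench. Axes start parallel to the case's; a grip on the 14 mm faces (along y) has 40 mm free beyond each face
- narrow_blade: the other blade, to be left in its slot: blade 10 mm wide, handle 14 x 14 x 42 mm, otherwise like the broad one; same origin and axes
- jig: board jig, fixed to the bench: aluminium base 130 (x) x 120 (y) x 10 mm, end blocks 40 mm tall at y = +-53 mm, and two upright steel plates 98 mm long (x) in the middle. Origin: centre of the underside, z up. The gap between the plates is the plane y = 0, running along x
- gap_mouth (a point): centre of the gap at the plates' upper edges, 56 mm above the bench; axes as the jig's (it moves with the plates along y). The gap is 14 mm wide here, narrows evenly to 2 mm at 18 mm below this point, is parallel from 18 to 42 mm below it, and the base lies 46 mm below it. The pair of plates floats +-6 mm along y on a weak spring (0.12 N/mm) and so centres itself on the blade
- sprung_plate (a joint): m: how far the +y plate is pushed from its rest towards +y relative to the other plate; 0 at rest (parallel gap 2 mm), about 0.002 with a 4 mm blade between the plates. Its spring presses 7.2 N at 0 and 0.9 N more per mm; expect 6 to 12 N of drag on the blade in the parallel part and up to about 20 N while its tip passes the narrowing
- kit_box: bystander: open box of thin wood, 75 x 55 x 45 mm; origin centre of underside
- wire_spool: bystander: small grey spool, 44 mm across, 26 mm tall; origin centre of underside
- gear_motor: bystander: small motor, about 70 x 22 x 19 mm; origin under its middle
- screwdriver: bystander: screwdriver about 160 mm long, lying
- pliers: bystander: pliers about 145 mm long, lying
- screw_jar: bystander: clear jar, 56 mm across, 60 mm tall; origin centre of underside
- meter: bystander: yellow hand meter, 130 x 70 x 30 mm, lying; origin centre of underside
There are look-alikes about, which are no part of the job. What is shaped like the case but orange or purple is not meant.

How it is judged:
By the outcome, as a careful person would: the job done as asked, in the order asked, and still so for the second after the job is handed in, while the arm keeps its last pose, push and grip.
It also fails if it takes over 54 s, if anything falls off the work surface, if the arm or the gripper's body presses on something with over 40 N, if the wrist force passes 120 N, or if a joint passes its speed limit or range.

ROBOT

A 6-joint arm with a two-finger parallel gripper is mounted at the origin on the work surface. World frame = base frame: x ahead of the robot, y to its left, z up, the work surface at z = 0. Lengths are in m, angles in rad, forces in N, time in s.
With the tool pointing down it reaches from about 0.4 to 0.925 m from the base axis. Payload 3.4 kg.
Tool frame: the origin (TCP) lies on the centre line of the jaws, within the pads' length; the fingertips stand 19 mm ahead of it and the grasp point (between the pads) is the TCP (env.nose_length is the distance from the TCP to the fingertips, in m); z points along the fingers, y is the direction in which the jaws open and shut (so a half turn about z gives the same grasp; the last joint's range is limited). The gripper opens to 85 mm and grips with 20 to 120 N. Pads are 22 mm wide; open, the fingers measure 114 mm over their backs; the gripper's body (76 mm by 85 mm) begins 54 mm behind the grasp point. The pads swing forward as they close: fully open they stand 13 mm farther back than shut.
Start: joints at [-1.323, 0.307, 1.506, -0, 1.328, -0.073], TCP at [0.181, -0.546, 0.25] pointing down, gripper open.
Joint ranges: [-3.12, 3.12], [-1.05, 2.28], [0.14, 2.33], [-1.42, 4.57], [0.1, 2.73], [-2.68, 2.68]. Speed limits (rad/s): [2.57, 2.57, 3.14, 3.14, 3.14, 3.14].

INTERFACE

Orientations are given as a unit quaternion [x, y, z, w].
In Python, from workcell import env, eyes gives the robot as it stands.
- The arm moves only by the tool drive_tool, never from a script. Its argument "moves" is a list of rows, each an object with "turn": the turn, a rotation vector about the tool's x, y, z in rad, a list of three; "delta_pos": the shift along the tool's x, y, z in cm, a list of three; "grip": the closure, from 0 (fully open) to 1 (shut). In form: [{"turn": [rx, ry, rz], "delta_pos": [dx, dy, dz], "grip": grip}, ...]. A call has 1 to 20 rows; each row shifts and turns the pose as measured when the row begins, along the tool's axes as they then stand; what a row does not reach is not made up. A row lasts 1/12 s, in which the tool goes at most 41.7 mm and 7.16 degrees, less where a joint would pass 70% of its speed; a pose out of reach is approached as far as the arm can. A call with a gripper value outside its range is refused whole. The fingers move at their own pace and stop on an object; the grip force is fixed at half the most. Time passes only in rows, so rows that do not move let the fingers close. It gives the time, the measured TCP pose, the force and the opening at its end, in the units of the state.
- env.observe(): the state, without advancing time (a new reading comes with each control period).
- eyes.capture(name): name is "scene" or "top"; returns the picture (384x512x3 uint8, blue, green, red); there is no depth.
- eyes.camera_info(name): a dict with "K" (3x3 intrinsics, pixels), "pose" (4x4, takes a point from camera to world coordinates). Camera axes: x right, y down, z forward; pixel columns grow to the right and rows downward; lengths in m; the calibration is good to about 2 mm. A picture is of the moment at which its call begins. camera_info takes no time and is no camera call.
- env.close_job(): hands the job in, once; it reports no verdict.
The state is a dict: "time_s": time; "joint_positions": joint angles; "joint_vel": joint speeds; "effort": joint torques, N m; "tcp_pos": TCP position; "eef_rot": TCP orientation; "force": force on the tool from outside, world axes, zero at the start; "wrist_torque": the same for the moment, N m; "finger_gap": finger opening in m.
Only numpy, scipy, OpenCV 4.12 (cv2) and the standard library are available. Lean on these libraries where they do the work, as an engineer would, in place of code of your own. Each camera call takes 0.05 s, during which the arm holds its last target.

## Working session

There is one attempt and no reset: what is moved stays moved. The work goes in short steps, Python scripts to look and compute and a tool call to move; the robot and the scene stay as the last step left them, time stands still between calls to the robot, and variables do not carry over. Pictures are saved under pics/ and viewed, and the job is handed in when it is done.

Besides the shell and the picture viewer there is one more tool, called after "Emit:" as a command line: name --argument value ..., lists and objects as JSON in quotes. drive_tool: Moves the arm, as the interface text tells. Its arguments: {"type":"object","properties":{"moves":{"type":"array"}},"required":["moves"]}

```bash
mkdir -p pics; ls
python3 - <<'E'
from workcell import env, eyes
import cv2
for n in("scene","top"):
    im=eyes.capture(n); cv2.imwrite(f"pics/{n}0.png",im)
    i=eyes.camera_info(n); print(n,i["K"],i["pose"])
print(env.observe(), env.nose_length)
E
```

```text
pics
scene [[454.28653694   0.         260.24777229]
 [  0.         454.28653694 189.86750791]
 [  0.           0.           1.        ]] [[ 0.67040703  0.63418144 -0.38518608  1.0436017 ]
 [ 0.74192963 -0.57976087  0.33677555 -0.42912296]
 [-0.00973901 -0.51155766 -0.85919376  1.26913405]
 [ 0.          0.          0.          1.        ]]
top [[366.21900449   0.         253.34165006]
 [  0.         366.21900449 195.28342527]
 [  0.           0.           1.        ]] [[ 0.0068271  -0.9960911   0.0880677   0.42554099]
 [-0.9995735  -0.00429714  0.02888503  0.00474042]
 [-0.02839368 -0.08822734 -0.9956956   1.25479331]
 [ 0.          0.          0.          1.        ]]
{'time_s': 0.1, 'joint_positions': array([-1.32352407e+00,  3.07526077e-01,  1.50753207e+00,  2.09258266e-05,
        1.32843553e+00, -7.35051525e-02]), 'joint_vel': array([ 0.00075097, -0.00077786, -0.00189356, -0.00053129, -0.00017093,
       -0.00067832]), 'effort': array([-4.19311664e-05, -4.58528996e+01, -2.52607441e+01, -1.71944184e-04,
        5.58741289e-03, -5.56938559e-06]), 'tcp_pos': array([ 0.18113465, -0.54509719,  0.2494612 ]), 'eef_rot': array([ 9.87165237e-01,  1.59699375e-01, -7.23632099e-05, -9.47803718e-04]), 'force': array([ 0.19852198,  0.27614614, -0.89245947]), 'wrist_torque': array([ 0.03963772,  0.00648491, -0.07334255]), 'finger_gap': 0.08555652052872553} 0.019
```

View pics/scene0.png

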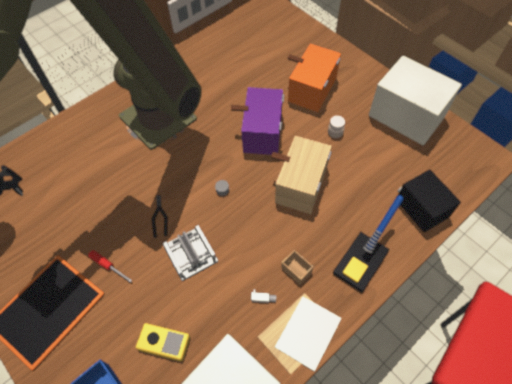

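View pics/top0.png

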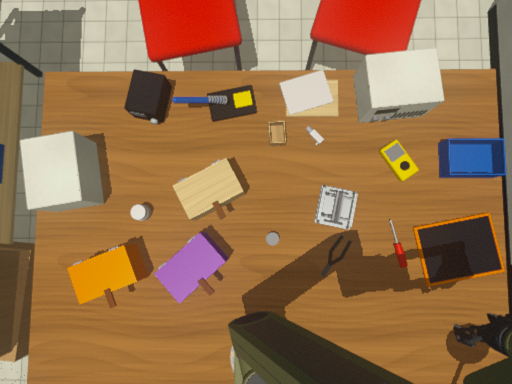

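The plywood case is at top (208,188), with its tab at (223,210). The orange (103,273) and purple (190,265) cases are look-alikes. The jig is at (337,207). I'll enlarge to confirm.

Run:
```python
import cv2,numpy as np
t=cv2.imread("pics/top0.png"); s=cv2.imread("pics/scene0.png")
a=cv2.resize(t[145:230,160:260],(500,425),interpolation=cv2.INTER_CUBIC)
b=cv2.resize(t[175:240,305:370],(300,300),interpolation=cv2.INTER_CUBIC)
c=np.zeros((425,800,3),np.uint8); c[:,:500]=a; c[:300,500:]=b; cv2.imwrite("pics/c0.png",c)
a=cv2.resize(s[120:220,260:350],(405,450),interpolation=cv2.INTER_CUBIC)
b=cv2.resize(s[215:285,150:229],(395,350),interpolation=cv2.INTER_CUBIC)
c=np.zeros((450,800,3),np.uint8); c[:,:405]=a; c[:350,405:]=b; cv2.imwrite("pics/c1.png",c)
```

```text
(no output)
```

View pics/c0.png

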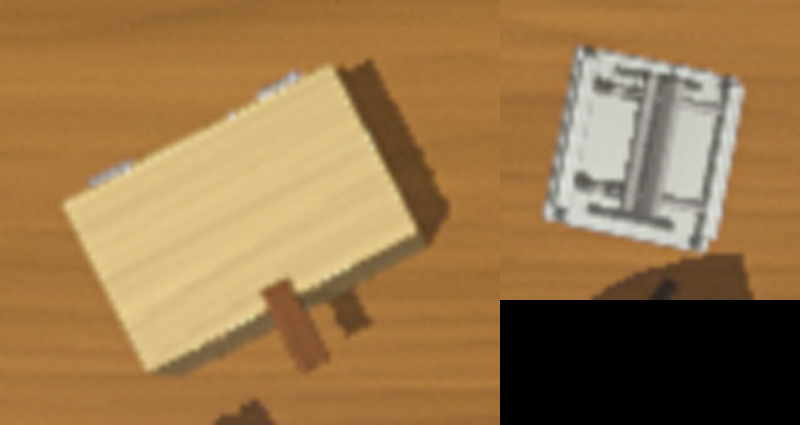

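View pics/c1.png

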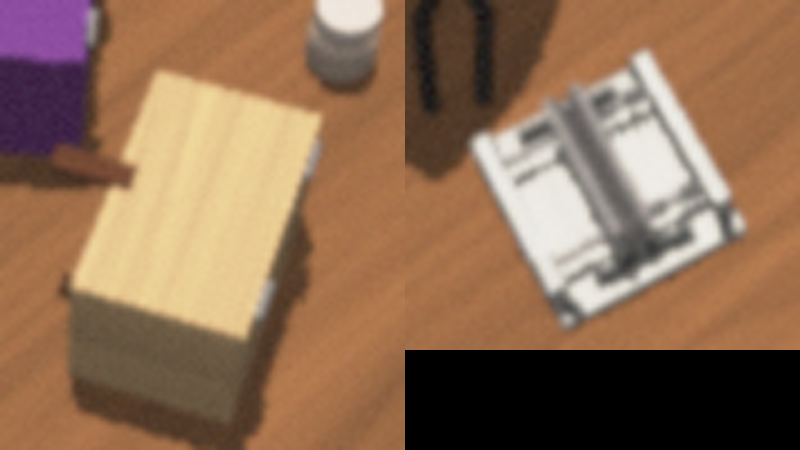

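```bash
cat > h.py <<'E'
import numpy as np,cv2
from workcell import env,eyes
def ray(n,uv):
    i=eyes.camera_info(n);K=np.array(i["K"]);P=np.array(i["pose"])
    d=P[:3,:3]@np.linalg.inv(K)@np.array([uv[0],uv[1],1.]);return P[:3,3],d/np.linalg.norm(d)
def plane(n,uv,z):
    o,d=ray(n,uv);return o+d*(z-o[2])/d[2]
def tri(uvt,uvs):
    A=np.zeros((3,3));b=np.zeros(3)
    for n,uv in(("top",uvt),("scene",uvs)):
        o,d=ray(n,uv);M=np.eye(3)-np.outer(d,d);A+=M;b+=M@o
    return np.linalg.solve(A,b)
def proj(n,p):
    i=eyes.camera_info(n);P=np.array(i["pose"]);q=P[:3,:3].T@(np.array(p)-P[:3,3]);q=np.array(i["K"])@q;return q[:2]/q[2]
def crop(im,x0,y0,w,h,s,name):
    c=cv2.resize(im[y0:y0+h,x0:x0+w],(w*s,h*s),interpolation=cv2.INTER_CUBIC);cv2.imwrite("pics/"+name,c)
E
python3 - <<'E'
from h import *
np.set_printoptions(precision=4,suppress=True)
t=cv2.imread("pics/top0.png"); s=cv2.imread("pics/scene0.png")
crop(t,310,180,52,52,11,"jt.png"); crop(s,160,222,60,60,10,"js.png")
T=[(172.6,185.2),(226.2,157.8),(243.2,191.6),(189.6,219)]
S=[(331.2,145.2),(314.7,194.5),(275.6,184),(294,135.2)]
# order: hinge+y, hinge-y, front-y, front+y ; scene
for i in range(4): print(plane("top",T[i],.118),plane("scene",S[i],.118))
# mask fits
for n,im in(("top",t),("scene",s)):
    hsv=cv2.cvtColor(im,cv2.COLOR_BGR2HSV)
    x,y=(208,188) if n=="top" else (303,165)
    print(hsv[y,x])
    m=cv2.inRange(hsv,np.array([15,60,165]),np.array([32,150,255]))
    m=cv2.morphologyEx(m,cv2.MORPH_OPEN,np.ones((3,3)))
    k,l,st,ce=cv2.connectedComponentsWithStats(m); c=l[y,x]
    cs,_=cv2.findContours((l==c).astype(np.uint8),cv2.RETR_EXTERNAL,cv2.CHAIN_APPROX_NONE)
    pts=cs[0][:,0,:].astype(float)
    w=np.array([plane(n,p,.118)[:2] for p in pts])
    r=cv2.minAreaRect((w*1000).astype(np.float32)); print(n,st[c],r)
E
```

```text
[0.5568 0.292  0.118 ] [0.5566 0.2948 0.118 ]
[0.6444 0.1241 0.118 ] [0.6468 0.1292 0.118 ]
[0.5375 0.0695 0.118 ] [0.5433 0.0694 0.118 ]
[0.4511 0.2359 0.118 ] [0.45   0.2365 0.118 ]
[ 20 100 216]
top [ 173  158   70   61 2343] ((548.4119262695312, 182.9898681640625), (124.66571807861328, 193.07058715820312), 28.382417678833008)
[ 20  95 232]
scene [ 276  136   56   59 2089] ((548.570068359375, 182.2493896484375), (123.77345275878906, 193.13873291015625), 27.767210006713867)
```

View pics/jt.png

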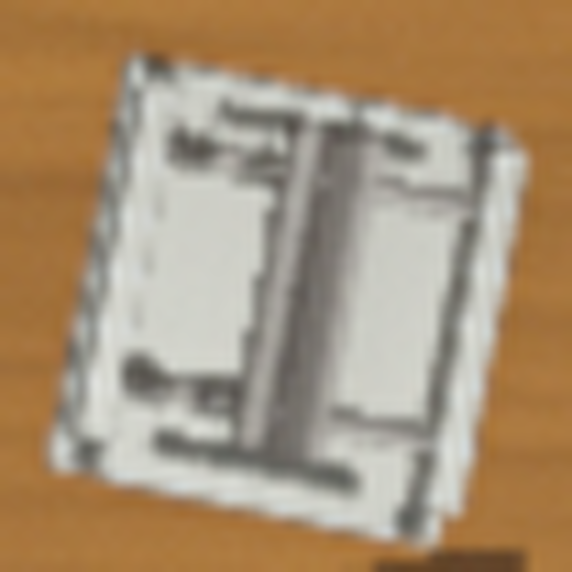

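View pics/js.png

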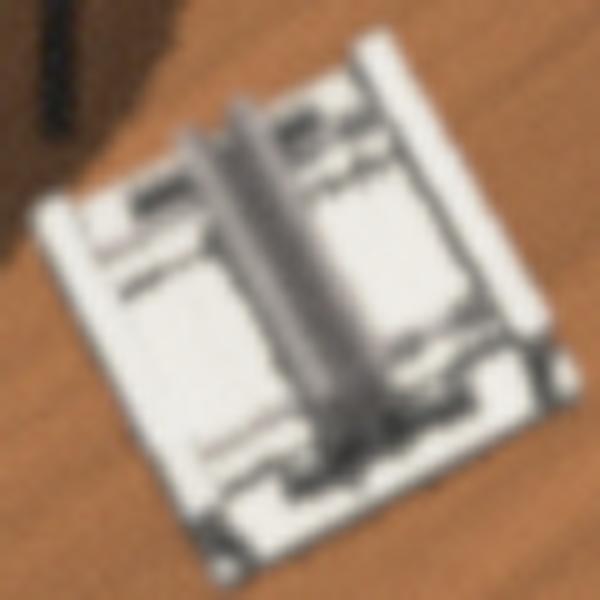

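Run:
```python
from h import *
np.set_printoptions(precision=4,suppress=True)
t=cv2.imread("pics/top0.png"); s=cv2.imread("pics/scene0.png")
print(proj("top",(.4691,.1402,.115)),proj("scene",(.4691,.1402,.115)))
# jig: gap ends at z=.056 both views (rough)
def px(x,y,s,x0,y0): return ((x+.5)/s-.5+x0,(y+.5)/s-.5+y0)
a=plane("top",px(325,125,11,310,180),.056);b=plane("top",px(280,450,11,310,180),.056)
c=plane("scene",px(217,120,10,160,222),.056);d=plane("scene",px(348,385,10,160,222),.056)
print(a,b,np.degrees(np.arctan2(*(a-b)[1::-1])),np.linalg.norm(a-b));print(c,d,np.degrees(np.arctan2(*(d-c)[1::-1])),np.linalg.norm(c-d))
# base/ block contour
for n,im in(("top",t),("scene",s)):
    hsv=cv2.cvtColor(im,cv2.COLOR_BGR2HSV)
    m=cv2.inRange(hsv,np.array([0,0,0]),np.array([179,70,255]))
    x,y=(337,207) if n=="top" else (190,252)
    m2=np.zeros_like(m);m2[y-28:y+28,x-30:x+30]=m[y-28:y+28,x-30:x+30]
    m2=cv2.morphologyEx(m2,cv2.MORPH_CLOSE,np.ones((5,5)))
    k,l,st,ce=cv2.connectedComponentsWithStats(m2);c=1+np.argmax(st[1:,4]);print(n,st[c])
    crop(np.dstack([(l==c).astype(np.uint8)*255]*3),x-30,y-30,60,60,8,f"jm_{n}.png")
# rectify plane z=.056 about c0, yaw
c0=(np.array(a)+b+c+d)[:2]/4; yaw=np.arctan2(*((a-b)/np.linalg.norm(a-b)+(d-c)/np.linalg.norm(c-d))[1::-1]); print(c0,np.degrees(yaw))
ex=np.array([np.cos(yaw),np.sin(yaw)]);ey=np.array([-ex[1],ex[0]])
out=[]
for n,im in(("top",t),("scene",s)):
    src=[];dst=[]
    for u in(-.08,.08):
        for v in(-.04,.04):
            p=c0+u*ex+v*ey; src.append(proj(n,(*p,.056)));dst.append(((u+.08)*2500,(v+.04)*2500))
    H=cv2.getPerspectiveTransform(np.float32(src),np.float32(dst))
    out.append(cv2.warpPerspective(im,H,(400,200),flags=cv2.INTER_CUBIC))
    g=cv2.cvtColor(out[-1],cv2.COLOR_BGR2GRAY)
    pr=g[:,120:280].mean(1); print(n,[(round((i/2500-.04)*1000,1),int(pr[i])) for i in range(40,160,3)])
cv2.imwrite("pics/rect.png",cv2.resize(np.vstack(out),(600,600)))
```

```text
[220.4126 213.4208] [275.9295 156.2311]
[ 0.5471 -0.2408  0.056 ] [ 0.4507 -0.2263  0.056 ] -8.560580341138984 0.09756176107525996
[ 0.4538 -0.2257  0.056 ] [ 0.5457 -0.2484  0.056 ] -13.832702897473585 0.09464780237265857
top [ 314  185   44   45 1445]
scene [ 163  225   55   55 1732]
[0.8859 0.3211] -56.44694816827849
top [(-24.0, 98), (-22.8, 99), (-21.6, 100), (-20.4, 99), (-19.2, 98), (-18.0, 97), (-16.8, 95), (-15.6, 94), (-14.4, 92), (-13.2, 90), (-12.0, 88), (-10.8, 86), (-9.6, 84), (-8.4, 83), (-7.2, 81), (-6.0, 80), (-4.8, 79), (-3.6, 77), (-2.4, 76), (-1.2, 74), (0.0, 72), (1.2, 70), (2.4, 68), (3.6, 67), (4.8, 66), (6.0, 65), (7.2, 63), (8.4, 61), (9.6, 59), (10.8, 57), (12.0, 55), (13.2, 54), (14.4, 53), (15.6, 52), (16.8, 51), (18.0, 50), (19.2, 50), (20.4, 49), (21.6, 50), (22.8, 50)]
scene [(-24.0, 73), (-22.8, 71), (-21.6, 68), (-20.4, 66), (-19.2, 64), (-18.0, 62), (-16.8, 60), (-15.6, 58), (-14.4, 56), (-13.2, 54), (-12.0, 53), (-10.8, 51), (-9.6, 49), (-8.4, 47), (-7.2, 46), (-6.0, 46), (-4.8, 45), (-3.6, 44), (-2.4, 42), (-1.2, 39), (0.0, 37), (1.2, 35), (2.4, 34), (3.6, 33), (4.8, 32), (6.0, 30), (7.2, 29), (8.4, 28), (9.6, 27), (10.8, 27), (12.0, 27), (13.2, 26), (14.4, 25), (15.6, 24), (16.8, 23), (18.0, 23), (19.2, 22), (20.4, 22), (21.6, 21), (22.8, 21)]
```

View pics/rect.png

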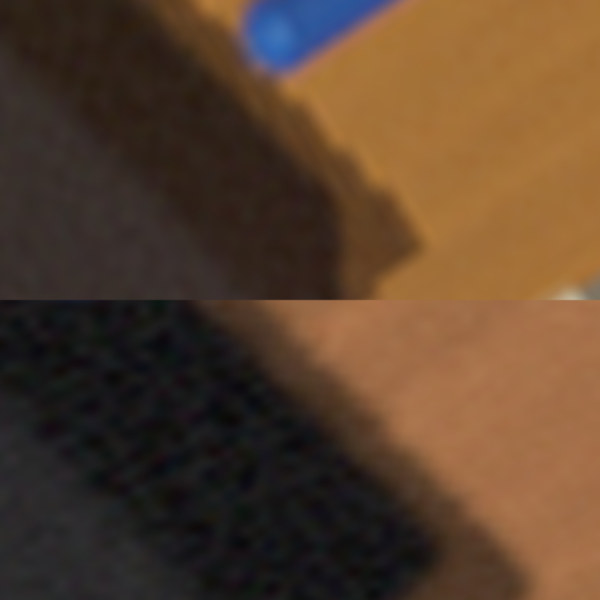

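Run:
```python
from h import *
t=cv2.imread("pics/top0.png"); s=cv2.imread("pics/scene0.png")
c0=np.array([.4995,-.2353]);yaw=np.radians(-11)
ex=np.array([np.cos(yaw),np.sin(yaw)]);ey=np.array([-ex[1],ex[0]])
out=[]
for z in(.056,.010):
  for n,im in(("top",t),("scene",s)):
    src=[];dst=[]
    for u in(-.08,.08):
        for v in(-.075,.075):
            p=c0+u*ex+v*ey; src.append(proj(n,(*p,z)));dst.append(((u+.08)*2500,(v+.075)*2000))
    H=cv2.getPerspectiveTransform(np.float32(src),np.float32(dst))
    o=cv2.warpPerspective(im,H,(400,300),flags=cv2.INTER_CUBIC)
    cv2.line(o,(0,150),(5,150),(0,0,255),1);cv2.line(o,(395,150),(400,150),(0,0,255),1);cv2.line(o,(200,0),(200,5),(0,0,255),1)
    out.append(o)
cv2.imwrite("pics/rect2.png",np.hstack([np.vstack(out[:2]),np.vstack(out[2:])]))
```

```text
(no output)
```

View pics/rect2.png

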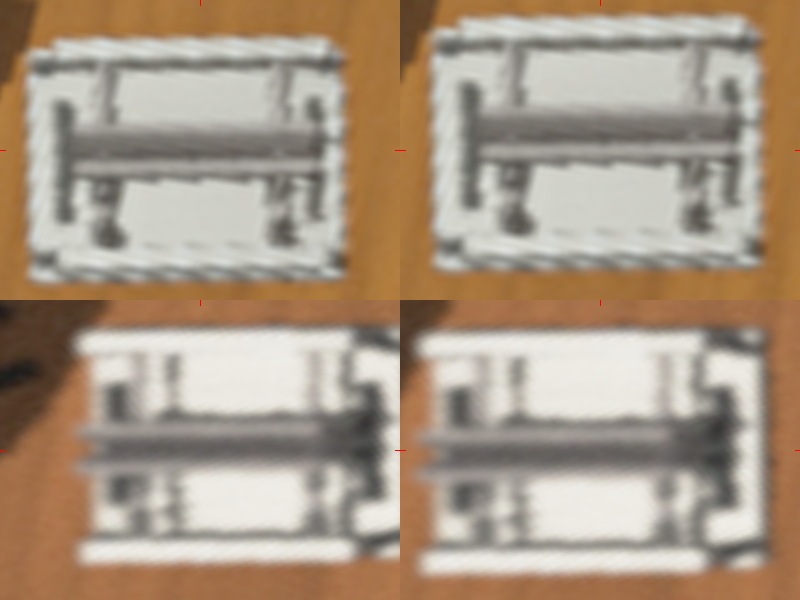

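Run:
```python
from h import *
t=cv2.imread("pics/top0.png"); s=cv2.imread("pics/scene0.png")
c0=np.array([.4995,-.2353])
for yd in(-11,):
  yaw=np.radians(yd);ex=np.array([np.cos(yaw),np.sin(yaw)]);ey=np.array([-ex[1],ex[0]])
  for n,im in(("top",t),("scene",s)):
    g=cv2.cvtColor(im,cv2.COLOR_BGR2GRAY).astype(np.float32)
    for lo,hi in((-.035,-.005),(-.01,.02)):
      vs=np.arange(-.02,.0201,.001);us=np.arange(lo,hi,.001)
      P=np.array([[proj(n,(*(c0+u*ex+v*ey),.056)) for u in us] for v in vs]).astype(np.float32)
      pr=cv2.remap(g,P[...,0],P[...,1],cv2.INTER_LINEAR).mean(1)
      print(n,lo,[(int(round(v*1000)),int(p)) for v,p in zip(vs,pr)])
```

```text
top -0.035 [(-20, 197), (-19, 197), (-18, 196), (-17, 196), (-16, 193), (-15, 188), (-14, 182), (-13, 176), (-12, 170), (-11, 164), (-10, 156), (-9, 146), (-8, 137), (-7, 129), (-6, 123), (-5, 118), (-4, 115), (-3, 113), (-2, 111), (-1, 107), (0, 104), (1, 102), (2, 102), (3, 106), (4, 116), (5, 129), (6, 143), (7, 152), (8, 157), (9, 157), (10, 152), (11, 143), (12, 136), (13, 132), (14, 136), (15, 148), (16, 163), (17, 176), (18, 184), (19, 188), (20, 191)]
top -0.01 [(-20, 201), (-19, 201), (-18, 201), (-17, 199), (-16, 197), (-15, 192), (-14, 185), (-13, 178), (-12, 171), (-11, 164), (-10, 156), (-9, 147), (-8, 138), (-7, 130), (-6, 124), (-5, 119), (-4, 116), (-3, 114), (-2, 112), (-1, 108), (0, 104), (1, 101), (2, 103), (3, 109), (4, 119), (5, 132), (6, 145), (7, 155), (8, 159), (9, 156), (10, 150), (11, 142), (12, 135), (13, 134), (14, 140), (15, 154), (16, 173), (17, 188), (18, 198), (19, 202), (20, 204)]Traceback (most recent call last):
  File "<stdin>", line 10, in <module>
  File "h.py", line 14, in proj
    i=eyes.camera_info(n);P=np.array(i["pose"]);q=P[:3,:3].T@(np.array(p)-P[:3,3]);q=np.array(i["K"])@q;return q[:2]/q[2]
ValueError: time passes only in moves, steps and waits
```

```bash
python3 - <<'E'
import re
s=open("h.py").read()
s=s.replace("def ray","_C={}\ndef CI(n):\n    if n not in _C:_C[n]=eyes.camera_info(n)\n    return _C[n]\ndef ray").replace("i=eyes.camera_info(n)","i=CI(n)")
open("h.py","w").write(s)
E
python3 - <<'E'
from h import *
s=cv2.imread("pics/scene0.png")
c0=np.array([.4995,-.2353])
yaw=np.radians(-11);ex=np.array([np.cos(yaw),np.sin(yaw)]);ey=np.array([-ex[1],ex[0]])
n="scene";g=cv2.cvtColor(s,cv2.COLOR_BGR2GRAY).astype(np.float32)
for lo,hi in((-.035,-.01),(-.01,.015)):
      vs=np.arange(-.02,.0201,.001);us=np.arange(lo,hi,.001)
      P=np.array([[proj(n,(*(c0+u*ex+v*ey),.056)) for u in us] for v in vs]).astype(np.float32)
      pr=cv2.remap(g,P[...,0],P[...,1],cv2.INTER_LINEAR).mean(1)
      print(n,lo,[(int(round(v*1000)),int(p)) for v,p in zip(vs,pr)])
print(env.observe()["time_s"])
E
```

```text
scene -0.035 [(-20, 150), (-19, 144), (-18, 138), (-17, 135), (-16, 134), (-15, 135), (-14, 138), (-13, 143), (-12, 147), (-11, 149), (-10, 149), (-9, 145), (-8, 138), (-7, 129), (-6, 120), (-5, 112), (-4, 105), (-3, 101), (-2, 97), (-1, 96), (0, 97), (1, 99), (2, 103), (3, 108), (4, 115), (5, 123), (6, 132), (7, 141), (8, 147), (9, 151), (10, 152), (11, 150), (12, 147), (13, 144), (14, 141), (15, 139), (16, 138), (17, 139), (18, 140), (19, 141), (20, 144)]
scene -0.01 [(-20, 191), (-19, 175), (-18, 157), (-17, 144), (-16, 136), (-15, 135), (-14, 139), (-13, 145), (-12, 150), (-11, 152), (-10, 151), (-9, 146), (-8, 139), (-7, 129), (-6, 120), (-5, 111), (-4, 105), (-3, 100), (-2, 98), (-1, 97), (0, 98), (1, 101), (2, 105), (3, 111), (4, 119), (5, 129), (6, 140), (7, 151), (8, 163), (9, 174), (10, 186), (11, 196), (12, 205), (13, 213), (14, 218), (15, 221), (16, 223), (17, 223), (18, 222), (19, 220), (20, 220)]
0.1
```

The lid gives a case centre of about (0.5485, 0.1826) with yaw 28°, and the two views agree within 1 mm. The jig mouth is at about (0.499, -0.236) with yaw -11°. Next is a helper that works out the moves.

```bash
cat >> h.py <<'E'
from scipy.spatial.transform import Rotation as R
CC=np.array([.5485,.1826]);CY=np.radians(28.1)
CX=np.array([np.cos(CY),np.sin(CY)]);CYV=np.array([-CX[1],CX[0]])
JC=np.array([.499,-.2362]);JY=np.radians(-11)
def casep(x,y,z): return np.array([*(CC+x*CX+y*CYV),z])
def st():
    o=env.observe();r=R.from_quat(o["eef_rot"]);M=r.as_matrix()
    print("t",round(o["time_s"],2),"p",o["tcp_pos"].round(4),"yaw",np.degrees(np.arctan2(M[1,0],M[0,0])).round(2),"tz",M[:,2].round(3),"F",o["force"].round(1),"T",o["wrist_torque"].round(2),"gap",round(o["finger_gap"],4),"q6",o["joint_positions"].round(2))
    return o["tcp_pos"],r
def turn_to(yaw):
    p,r=st();x=np.array([np.cos(yaw),np.sin(yaw),0]);y=np.array([np.sin(yaw),-np.cos(yaw),0])
    T=np.column_stack([x,y,[0,0,-1]]);return R.from_matrix(r.as_matrix().T@T).as_rotvec()
def delta(p1,yaw=None):
    p,r=st();M=r.as_matrix()
    if yaw is not None: M=np.column_stack([[np.cos(yaw),np.sin(yaw),0],[np.sin(yaw),-np.cos(yaw),0],[0,0,-1]])
    return (M.T@(np.array(p1)-p)*100).round(2)
E
python3 - <<'E'
from h import *
print(turn_to(CY)); print(casep(-.09,0,.115))
a=np.array([.40,-.36,.27]);print(delta(a,CY))
M=np.column_stack([[*CX,0],[CX[1],-CX[0],0],[0,0,-1]])
b=np.array([.50,-.10,.27]);print(M.T@(b-a)*100)
c=casep(-.09,0,.2);print(c,M.T@(c-b)*100)
E
```

```text
t 0.1 p [ 0.1811 -0.5451  0.2495] yaw 18.38 tz [-0.     0.002 -1.   ] F [ 0.2  0.3 -0.9] T [ 0.04  0.01 -0.07] gap 0.0856 q6 [-1.32  0.31  1.51  0.    1.33 -0.07]
[-0.00187628 -0.00032018 -0.1696651 ]
[0.46910858 0.14020893 0.115     ]
t 0.1 p [ 0.1811 -0.5451  0.2495] yaw 18.38 tz [-0.     0.002 -1.   ] F [ 0.2  0.3 -0.9] T [ 0.04  0.01 -0.07] gap 0.0856 q6 [-1.32  0.31  1.51  0.    1.33 -0.07]
[28.02 -6.02 -2.05]
[ 21.06757757 -18.2251797    0.        ]
[0.46910858 0.14020893 0.2       ] [  8.58911106 -22.64449761   7.        ]
```

Emit:
drive_tool --moves '[{"turn":[0,0,-0.085],"delta_pos":[0,0,0],"grip":0},{"turn":[0,0,-0.085],"delta_pos":[0,0,0],"grip":0},{"turn":[0,0,0],"delta_pos":[4,-0.85,-0.3],"grip":0},{"turn":[0,0,0],"delta_pos":[4,-0.85,-0.3],"grip":0},{"turn":[0,0,0],"delta_pos":[4,-0.85,-0.3],"grip":0},{"turn":[0,0,0],"delta_pos":[4,-0.85,-0.3],"grip":0},{"turn":[0,0,0],"delta_pos":[4,-0.85,-0.3],"grip":0},{"turn":[0,0,0],"delta_pos":[4,-0.85,-0.3],"grip":0},{"turn":[0,0,0],"delta_pos":[4,-0.85,-0.3],"grip":0},{"turn":[0,0,0],"delta_pos":[3,-2.6,0],"grip":0},{"turn":[0,0,0],"delta_pos":[3,-2.6,0],"grip":0},{"turn":[0,0,0],"delta_pos":[3,-2.6,0],"grip":0},{"turn":[0,0,0],"delta_pos":[3,-2.6,0],"grip":0},{"turn":[0,0,0],"delta_pos":[3,-2.6,0],"grip":0},{"turn":[0,0,0],"delta_pos":[3,-2.6,0],"grip":0},{"turn":[0,0,0],"delta_pos":[3,-2.6,0],"grip":0}]'

```text
time_s: 1.43
tcp_pos: [0.5051, -0.0893, 0.2642]
eef_rot: [0.971, 0.239, -0.003, -0.004]
force: [0.9, -0.8, 0.1]
finger_gap: 0.0856
```

```bash
python3 -c "
from h import *
print(turn_to(CY));print(delta(casep(-.09,0,.2),CY))"
```

```text
t 1.43 p [ 0.5051 -0.0893  0.2642] yaw 27.67 tz [-0.007  0.006 -1.   ] F [ 0.9 -0.8  0.1] T [-0.03 -0.01 -0.01] gap 0.0856 q6 [-0.26  0.21  1.6   0.    1.33  0.83]
[-0.0089353   0.00335885 -0.00749959]
t 1.43 p [ 0.5051 -0.0893  0.2642] yaw 27.67 tz [-0.007  0.006 -1.   ] F [ 0.9 -0.8  0.1] T [-0.03 -0.01 -0.01] gap 0.0856 q6 [-0.26  0.21  1.6   0.    1.33  0.83]
[  7.64 -21.94   6.42]
```

Emit:
drive_tool --moves '[{"turn":[-0.009,0.003,-0.007],"delta_pos":[1.25,-3.6,1.0],"grip":0},{"turn":[0,0,0],"delta_pos":[1.25,-3.6,1.0],"grip":0},{"turn":[0,0,0],"delta_pos":[1.25,-3.6,1.0],"grip":0},{"turn":[0,0,0],"delta_pos":[1.25,-3.6,1.0],"grip":0},{"turn":[0,0,0],"delta_pos":[1.25,-3.6,1.0],"grip":0},{"turn":[0,0,0],"delta_pos":[1.3,-3.6,1.0],"grip":0},{"turn":[0,0,0],"delta_pos":[0,0,0],"grip":0},{"turn":[0,0,0],"delta_pos":[0,0,0],"grip":0}]'

```text
time_s: 2.1
tcp_pos: [0.4695, 0.1552, 0.2]
eef_rot: [0.969, 0.248, 0.001, -0.0]
force: [-0.5, 0.2, -0.4]
finger_gap: 0.0851
```

```bash
python3 -c "
from h import *
print(turn_to(CY));print(delta(casep(-.09,0,.114),CY))
im=eyes.capture('top');crop(im,150,140,130,100,6,'t2.png');cv2.imwrite('pics/t2f.png',im)"
```

```text
t 2.1 p [0.4695 0.1552 0.2   ] yaw 28.68 tz [ 0.002  0.001 -1.   ] F [-0.5  0.2 -0.4] T [-0.04 -0.01  0.06] gap 0.0851 q6 [0.23 0.24 1.74 0.   1.15 1.3 ]
[ 0.0001861  -0.00220878  0.01004897]
t 2.1 p [0.4695 0.1552 0.2   ] yaw 28.68 tz [ 0.002  0.001 -1.   ] F [-0.5  0.2 -0.4] T [-0.04 -0.01  0.06] gap 0.0851 q6 [0.23 0.24 1.74 0.   1.15 1.3 ]
[-0.74  1.3   8.6 ]
```

View pics/t2.png

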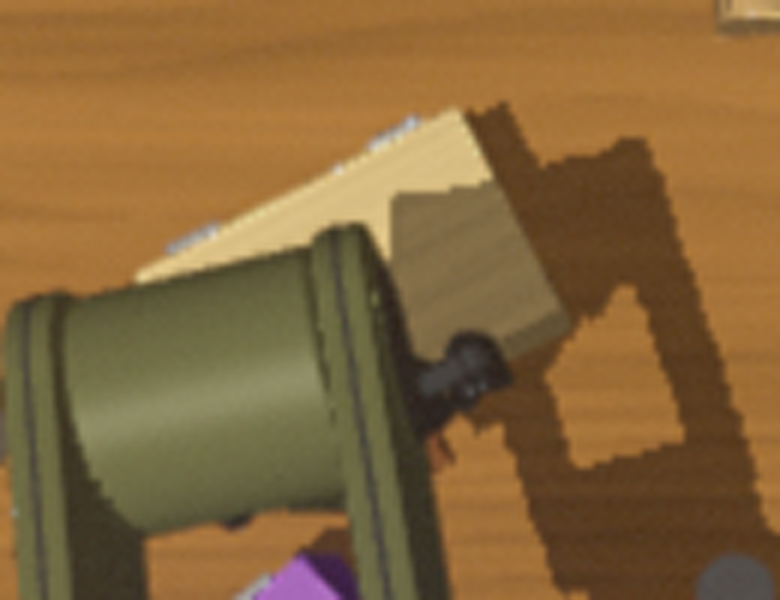

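Emit:
drive_tool --moves '[{"turn":[0,0,0.01],"delta_pos":[-0.74,1.3,1.5],"grip":0},{"turn":[0,0,0],"delta_pos":[0,0,2.5],"grip":0},{"turn":[0,0,0],"delta_pos":[0,0,2.0],"grip":0},{"turn":[0,0,0],"delta_pos":[0,0,0.5],"grip":0},{"turn":[0,0,0],"delta_pos":[0,0,0],"grip":0}]'

```text
time_s: 2.57
tcp_pos: [0.4731, 0.135, 0.1355]
eef_rot: [0.971, 0.24, 0.004, 0.0]
force: [-0.5, -0.1, 0.0]
finger_gap: 0.0854
```

```bash
python3 -c "
from h import *
print(turn_to(CY));print(delta(casep(-.09,0,.114),CY))"
```

```text
t 2.57 p [0.4731 0.135  0.1355] yaw 27.73 tz [ 0.008  0.001 -1.   ] F [-0.5 -0.1  0. ] T [-0.01  0.08 -0.02] gap 0.0854 q6 [ 0.19  0.31  1.84 -0.    0.98  1.28]
[ 0.00263625 -0.00766176 -0.00649548]
t 2.57 p [0.4731 0.135  0.1355] yaw 27.73 tz [ 0.008  0.001 -1.   ] F [-0.5 -0.1  0. ] T [-0.01  0.08 -0.02] gap 0.0854 q6 [ 0.19  0.31  1.84 -0.    0.98  1.28]
[-0.1  -0.65  2.15]
```

Emit:
drive_tool --moves '[{"turn":[0.002,-0.007,-0.006],"delta_pos":[-0.1,-0.5,1.0],"grip":0},{"turn":[0,0,0],"delta_pos":[0,0,0.7],"grip":0},{"turn":[0,0,0],"delta_pos":[0,0,0.2],"grip":0},{"turn":[0,0,0],"delta_pos":[0,0,0],"grip":0}]'

```text
time_s: 2.9
tcp_pos: [0.4722, 0.1372, 0.1172]
eef_rot: [0.971, 0.241, 0.002, 0.0]
force: [-0.5, 0.2, -0.1]
finger_gap: 0.0852
```

```bash
python3 -c "
from h import *
print(turn_to(CY));print(delta(casep(-.09,0,.114),CY))
im=eyes.capture('scene');crop(im,240,90,110,110,5,'s3.png')"
```

```text
t 2.9 p [0.4722 0.1372 0.1172] yaw 27.87 tz [ 0.004  0.    -1.   ] F [-0.5  0.2 -0.1] T [-0.01  0.02 -0.02] gap 0.0852 q6 [ 0.2   0.34  1.86 -0.    0.94  1.28]
[ 0.00182982 -0.0036259  -0.00408716]
t 2.9 p [0.4722 0.1372 0.1172] yaw 27.87 tz [ 0.004  0.    -1.   ] F [-0.5  0.2 -0.1] T [-0.01  0.02 -0.02] gap 0.0852 q6 [ 0.2   0.34  1.86 -0.    0.94  1.28]
[-0.13 -0.41  0.32]
```

View pics/s3.png

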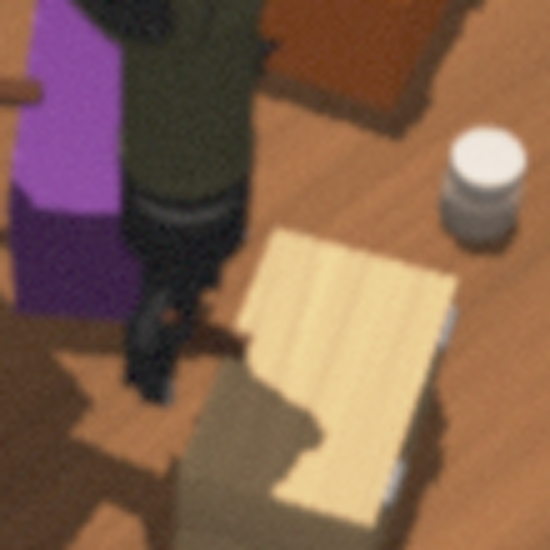

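The fingers straddle the tab, seen at crop (168,315) between them. I'll centre and close.

Emit:
drive_tool --moves '[{"turn":[0.002,-0.004,-0.004],"delta_pos":[-0.15,-0.45,0.3],"grip":0},{"turn":[0,0,0],"delta_pos":[0,0,0],"grip":0.3},{"turn":[0,0,0],"delta_pos":[0,0,0],"grip":1},{"turn":[0,0,0],"delta_pos":[0,0,0],"grip":1},{"turn":[0,0,0],"delta_pos":[0,0,0],"grip":1},{"turn":[0,0,0],"delta_pos":[0,0,0],"grip":1},{"turn":[0,0,0],"delta_pos":[0,0,0],"grip":1},{"turn":[0,0,0],"delta_pos":[0,0,0],"grip":1}]'

```text
time_s: 3.62
tcp_pos: [0.4705, 0.1406, 0.1164]
eef_rot: [0.97, 0.244, 0.002, 0.001]
force: [-1.0, 2.4, -0.3]
finger_gap: 0.0189
```

```bash
python3 -c "
from h import *
print(turn_to(CY));print(delta(casep(-.09,0,.114),CY))
th=np.linspace(0,1.73,15)
P=np.c_[-.15*np.cos(th),.15*np.sin(th)]*100
print(np.diff(P,axis=0).round(2).tolist())"
```

```text
t 3.62 p [0.4705 0.1406 0.1164] yaw 28.26 tz [ 0.005 -0.002 -1.   ] F [-1.   2.4 -0.3] T [ 0.43  0.17 -0.06] gap 0.0189 q6 [ 0.21  0.34  1.86 -0.    0.94  1.29]
[ 0.00372258 -0.00353026  0.00273447]
t 3.62 p [0.4705 0.1406 0.1164] yaw 28.26 tz [ 0.005 -0.002 -1.   ] F [-1.   2.4 -0.3] T [ 0.43  0.17 -0.06] gap 0.0189 q6 [ 0.21  0.34  1.86 -0.    0.94  1.29]
[-0.14 -0.03  0.24]
[[0.11, 1.85], [0.34, 1.82], [0.56, 1.76], [0.78, 1.68], [0.98, 1.57], [1.16, 1.44], [1.33, 1.29], [1.48, 1.11], [1.61, 0.92], [1.71, 0.72], [1.78, 0.5], [1.83, 0.28], [1.85, 0.05], [1.84, -0.18]]
```

Emit:
drive_tool --moves '[{"turn":[0,0,0],"delta_pos":[0.1,0,-1.8],"grip":1},{"turn":[0,0,0],"delta_pos":[0.3,0,-1.8],"grip":1},{"turn":[0,0,0],"delta_pos":[0.5,0,-1.7],"grip":1}]'

```text
time_s: 3.87
tcp_pos: [0.4792, 0.1453, 0.1673]
eef_rot: [0.97, 0.243, 0.002, 0.001]
force: [5.5, 2.6, -8.2]
finger_gap: 0.0187
```

```bash
cat >> h.py <<'E'
def lid():
    p,r=st();d=p[:2]-CC;x=d@CX-.06;y=d@CYV;z=p[2]-.114
    th=np.arctan2(z,-x);print("lid th",th.round(3),"rad",np.hypot(x,z).round(4),"y",y.round(4))
    for n in (4,7,14):
        t=np.linspace(th,1.74,n+1);print(n,np.diff(np.c_[-15*np.cos(t),15*np.sin(t)],axis=0).round(2).tolist(), "first corr",(np.array([-15*np.cos(t[1]),15*np.sin(t[1])])-100*np.array([x,z])).round(2))
E
python3 -c "
from h import *
lid()"
```

```text
t 3.87 p [0.4792 0.1453 0.1673] yaw 28.18 tz [ 0.004 -0.001 -1.   ] F [ 5.5  2.6 -8.2] T [ 0.06 -0.41 -0.06] gap 0.0187 q6 [ 0.21  0.29  1.78 -0.    1.08  1.29]
lid th 0.367 rad 0.1486 y -0.0002
4 [[2.63, 4.4], [3.96, 3.26], [4.82, 1.74], [5.12, 0.01]] first corr [2.5  4.45]
7 [[1.32, 2.63], [1.8, 2.32], [2.22, 1.92], [2.55, 1.45], [2.79, 0.93], [2.92, 0.37], [2.93, -0.21]] first corr [1.19 2.68]
14 [[0.59, 1.35], [0.72, 1.28], [0.84, 1.2], [0.96, 1.12], [1.06, 1.02], [1.16, 0.91], [1.24, 0.79], [1.31, 0.66], [1.37, 0.53], [1.42, 0.4], [1.45, 0.25], [1.47, 0.11], [1.47, -0.03], [1.46, -0.18]] first corr [0.46 1.4 ]
```

Tracking is good and the forces are low.

Emit:
drive_tool --moves '[{"turn":[0,0,0],"delta_pos":[0.5,0,-1.4],"grip":1},{"turn":[0,0,0],"delta_pos":[0.7,0,-1.3],"grip":1},{"turn":[0,0,0],"delta_pos":[0.85,0,-1.2],"grip":1},{"turn":[0,0,0],"delta_pos":[0.95,0,-1.1],"grip":1},{"turn":[0,0,0],"delta_pos":[1.05,0,-1.0],"grip":1}]'

```text
time_s: 4.28
tcp_pos: [0.5154, 0.1647, 0.2265]
eef_rot: [0.97, 0.243, 0.0, 0.001]
force: [3.3, -0.3, -9.9]
finger_gap: 0.0188
```

```bash
python3 -c "
from h import *
lid()"
```

```text
t 4.28 p [0.5154 0.1647 0.2265] yaw 28.15 tz [ 0.001 -0.002 -1.   ] F [ 3.3 -0.3 -9.9] T [-0.39 -0.08 -0.05] gap 0.0188 q6 [ 0.23  0.28  1.61 -0.    1.25  1.31]
lid th 0.856 rad 0.149 y -0.0002
4 [[2.72, 1.88], [3.07, 1.24], [3.26, 0.53], [3.3, -0.19]] first corr [2.66 1.96]
7 [[1.5, 1.15], [1.64, 0.95], [1.74, 0.74], [1.82, 0.51], [1.87, 0.28], [1.89, 0.04], [1.88, -0.2]] first corr [1.44 1.22]
14 [[0.73, 0.6], [0.77, 0.55], [0.8, 0.5], [0.83, 0.45], [0.86, 0.4], [0.88, 0.34], [0.9, 0.28], [0.92, 0.23], [0.93, 0.17], [0.94, 0.11], [0.95, 0.05], [0.95, -0.01], [0.94, -0.07], [0.94, -0.13]] first corr [0.67 0.67]
```

Emit:
drive_tool --moves '[{"turn":[0,0,0],"delta_pos":[1.45,0,-1.2],"grip":1},{"turn":[0,0,0],"delta_pos":[1.6,0,-0.95],"grip":1},{"turn":[0,0,0],"delta_pos":[1.7,0,-0.75],"grip":1},{"turn":[0,0,0],"delta_pos":[1.8,0,-0.5],"grip":1}]'

```text
time_s: 4.62
tcp_pos: [0.5649, 0.191, 0.2563]
eef_rot: [0.97, 0.243, -0.014, 0.004]
force: [-4.7, -3.7, 5.9]
finger_gap: 0.0186
```

```bash
python3 -c "
from h import *
lid()"
```

```text
t 4.62 p [0.5649 0.191  0.2563] yaw 28.13 tz [-0.024 -0.015 -1.   ] F [-4.7 -3.7  5.9] T [-0.76  1.48  0.09] gap 0.0186 q6 [ 0.26  0.35  1.43 -0.01  1.39  1.34]
lid th 1.287 rad 0.1483 y -0.0003
4 [[1.66, 0.38], [1.69, 0.19], [1.7, 0.0], [1.69, -0.19]] first corr [1.61 0.55]
7 [[0.94, 0.24], [0.95, 0.18], [0.96, 0.12], [0.97, 0.06], [0.97, -0.01], [0.97, -0.07], [0.96, -0.13]] first corr [0.89 0.41]
14 [[0.47, 0.13], [0.47, 0.11], [0.48, 0.1], [0.48, 0.08], [0.48, 0.07], [0.48, 0.05], [0.48, 0.04], [0.49, 0.02], [0.49, 0.0], [0.49, -0.01], [0.49, -0.03], [0.48, -0.04], [0.48, -0.06], [0.48, -0.07]] first corr [0.42 0.3 ]
```

Emit:
drive_tool --moves '[{"turn":[0,0,0],"delta_pos":[1.6,0,-0.45],"grip":1},{"turn":[0,0,0],"delta_pos":[1.7,0,-0.2],"grip":1},{"turn":[0,0,0],"delta_pos":[1.5,0,0],"grip":1}]'

```text
time_s: 4.87
tcp_pos: [0.6026, 0.211, 0.2616]
eef_rot: [0.97, 0.243, -0.022, 0.006]
force: [-5.1, -2.7, 8.1]
finger_gap: 0.0188
```

```bash
python3 -c "
from h import *
lid()"
```

```text
t 4.87 p [0.6026 0.211  0.2616] yaw 28.11 tz [-0.039 -0.023 -0.999] F [-5.1 -2.7  8.1] T [-0.83  1.24  0.04] gap 0.0188 q6 [ 0.28  0.41  1.31 -0.01  1.46  1.36]
lid th 1.578 rad 0.1476 y -0.0004
4 [[0.61, -0.02], [0.61, -0.04], [0.6, -0.07], [0.6, -0.09]] first corr [0.61 0.22]
7 [[0.35, -0.01], [0.35, -0.01], [0.35, -0.02], [0.35, -0.03], [0.34, -0.04], [0.34, -0.05], [0.34, -0.05]] first corr [0.35 0.23]
14 [[0.17, -0.0], [0.17, -0.0], [0.17, -0.01], [0.17, -0.01], [0.17, -0.01], [0.17, -0.01], [0.17, -0.01], [0.17, -0.02], [0.17, -0.02], [0.17, -0.02], [0.17, -0.02], [0.17, -0.02], [0.17, -0.03], [0.17, -0.03]] first corr [0.18 0.23]
```

Emit:
drive_tool --moves '[{"turn":[0,0,0],"delta_pos":[0.9,0,-0.1],"grip":1},{"turn":[0,0,0],"delta_pos":[0.8,0,0.05],"grip":1},{"turn":[0,0,0],"delta_pos":[0.5,0,0.1],"grip":1},{"turn":[0,0,0],"delta_pos":[0.2,0,0],"grip":1}]'

```text
time_s: 5.2
tcp_pos: [0.6216, 0.2212, 0.2598]
eef_rot: [0.97, 0.243, -0.028, 0.007]
force: [-2.7, -2.8, 1.3]
finger_gap: 0.0186
```

```bash
python3 -c "
from h import *
lid()
im=eyes.capture('scene');crop(im,240,90,110,110,5,'s4.png')"
```

```text
t 5.2 p [0.6216 0.2212 0.2598] yaw 28.13 tz [-0.05  -0.028 -0.998] F [-2.7 -2.8  1.3] T [-0.51  0.95  0.03] gap 0.0186 q6 [ 0.28  0.45  1.26 -0.01  1.49  1.37]
lid th 1.725 rad 0.1476 y -0.0004
4 [[0.06, -0.01], [0.06, -0.01], [0.06, -0.01], [0.06, -0.01]] first corr [0.09 0.23]
7 [[0.03, -0.0], [0.03, -0.01], [0.03, -0.01], [0.03, -0.01], [0.03, -0.01], [0.03, -0.01], [0.03, -0.01]] first corr [0.07 0.23]
14 [[0.02, -0.0], [0.02, -0.0], [0.02, -0.0], [0.02, -0.0], [0.02, -0.0], [0.02, -0.0], [0.02, -0.0], [0.02, -0.0], [0.02, -0.0], [0.02, -0.0], [0.02, -0.0], [0.02, -0.0], [0.02, -0.0], [0.02, -0.0]] first corr [0.05 0.24]
```

View pics/s4.png

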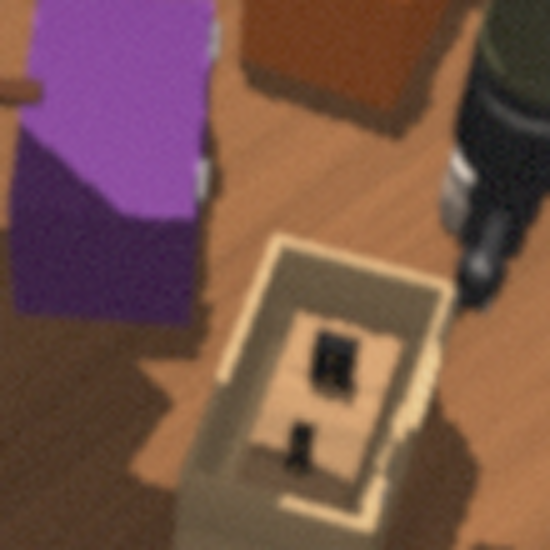

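The lid is at about 1.725. Of the two handles, the broad one is at scene crop (335,360), case y = +35. The narrow one is at (298,447), y = -35. I'll release the tab and rise.

Emit:
drive_tool --moves '[{"turn":[0,0,0],"delta_pos":[0.2,0,0],"grip":1},{"turn":[0,0,0],"delta_pos":[0,0,0],"grip":0.2},{"turn":[0,0,0],"delta_pos":[0,0,0],"grip":0.2},{"turn":[0,0,0],"delta_pos":[0,0,0],"grip":0.2},{"turn":[0,0,0],"delta_pos":[0,0,0],"grip":0.2},{"turn":[0,0,0],"delta_pos":[0,0,-1],"grip":0.2},{"turn":[0,0,0],"delta_pos":[0,0,-2.5],"grip":0.2},{"turn":[0,0,0],"delta_pos":[0,0,-2],"grip":0.2},{"turn":[0,0,0],"delta_pos":[0,0,0],"grip":0.2}]'

```text
time_s: 6.0
tcp_pos: [0.6271, 0.2251, 0.3159]
eef_rot: [0.97, 0.243, -0.026, 0.006]
force: [-0.4, 0.3, 0.3]
finger_gap: 0.0682
```

```bash
python3 -c "
from h import *
st()
im=eyes.capture('scene');crop(im,270,110,90,90,6,'s5.png');cv2.imwrite('pics/s5f.png',im)
im=eyes.capture('top');crop(im,150,120,120,100,6,'t5.png')
hsv=None
"
```

```text
t 6.0 p [0.6271 0.2251 0.3159] yaw 28.14 tz [-0.048 -0.024 -0.999] F [-0.4  0.3  0.3] T [-0.04 -0.04  0.04] gap 0.0682 q6 [ 0.29  0.43  1.15 -0.01  1.61  1.37]
```

View pics/s5.png

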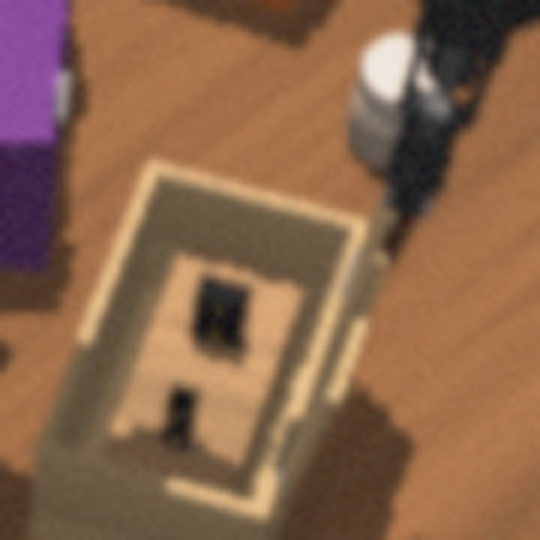

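View pics/t5.png

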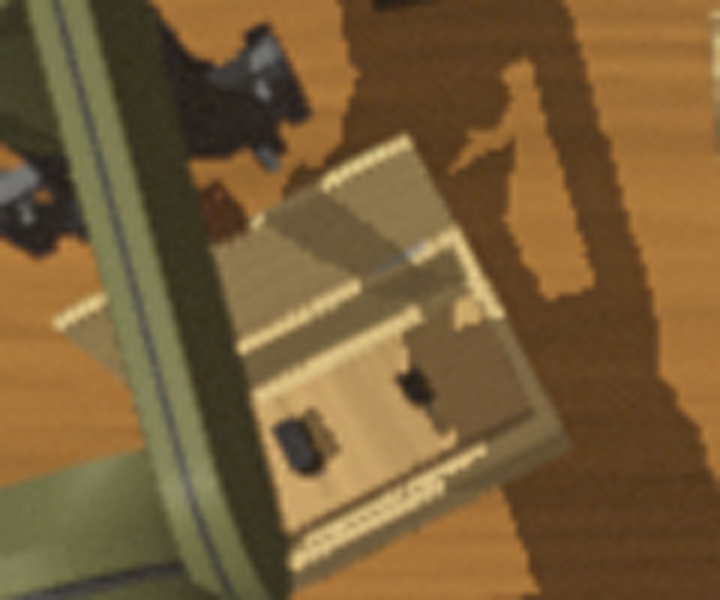

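```bash
python3 -c "
from h import *
B=casep(0,.035,.103);print(B,proj('top',B),proj('scene',B))
print(plane('top',(199.6,193.3),.103),plane('scene',(306.3,158.7),.103))
print(turn_to(CY));print(delta([*casep(0,.035,.2)],CY))
"
```

```text
[0.53201458 0.21347444 0.103     ] [198.13208684 193.60247888] [306.83419272 157.62808439]
[0.53299815 0.20881352 0.103     ] [0.53375664 0.20937679 0.103     ]
t 6.1 p [0.6257 0.2246 0.3125] yaw 28.14 tz [-0.053 -0.026 -0.998] F [-0.1 -0.4  0.2] T [ 0.02 -0.04  0.01] gap 0.0682 q6 [ 0.29  0.43  1.16 -0.01  1.61  1.37]
[-0.00207766  0.05847654  0.0006277 ]
t 6.1 p [0.6257 0.2246 0.3125] yaw 28.14 tz [-0.053 -0.026 -0.998] F [-0.1 -0.4  0.2] T [ 0.02 -0.04  0.01] gap 0.0682 q6 [ 0.29  0.43  1.16 -0.01  1.61  1.37]
[-8.79 -3.43 11.25]
```

Emit:
drive_tool --moves '[{"turn":[0,0.03,0],"delta_pos":[-2.9,-1.1,0],"grip":0.45},{"turn":[0,0.03,0],"delta_pos":[-3.0,-1.2,0],"grip":0.45},{"turn":[0,0,0],"delta_pos":[-2.0,-1.0,2],"grip":0.45},{"turn":[0,0,0],"delta_pos":[-0.8,0,3],"grip":0.45},{"turn":[0,0,0],"delta_pos":[0,0,3],"grip":0.45},{"turn":[0,0,0],"delta_pos":[0,0,1],"grip":0.45},{"turn":[0,0,0],"delta_pos":[0,0,0],"grip":0.45}]'

```text
time_s: 6.68
tcp_pos: [0.5259, 0.2114, 0.2127]
eef_rot: [0.97, 0.243, -0.003, -0.002]
force: [0.1, -0.9, 0.5]
finger_gap: 0.0471
```

```bash
python3 -c "
from h import *
print(turn_to(CY));print(delta([*casep(0,.034,.085)],CY))
"
```

```text
t 6.68 p [0.5259 0.2114 0.2127] yaw 28.09 tz [-0.007  0.002 -1.   ] F [ 0.1 -0.9  0.5] T [-0.02  0.04 -0.02] gap 0.0471 q6 [0.31 0.33 1.57 0.   1.24 1.38]
[-0.00449735  0.00515262 -0.00010515]
t 6.68 p [0.5259 0.2114 0.2127] yaw 28.09 tz [-0.007  0.002 -1.   ] F [ 0.1 -0.9  0.5] T [-0.02  0.04 -0.02] gap 0.0471 q6 [0.31 0.33 1.57 0.   1.24 1.38]
[ 0.64  0.2  12.77]
```

Emit:
drive_tool --moves '[{"turn":[-0.004,0.005,0],"delta_pos":[0.6,0.2,1.5],"grip":0.45},{"turn":[0,0,0],"delta_pos":[0,0,2.5],"grip":0.45},{"turn":[0,0,0],"delta_pos":[0,0,2],"grip":0.45},{"turn":[0,0,0],"delta_pos":[0,0,1],"grip":0.45},{"turn":[0,0,0],"delta_pos":[0,0,0],"grip":0.45}]'

```text
time_s: 7.1
tcp_pos: [0.5313, 0.2123, 0.1393]
eef_rot: [0.97, 0.243, -0.001, -0.0]
force: [-0.5, -0.3, -0.3]
finger_gap: 0.0471
```

```bash
python3 -c "
from h import *
print(turn_to(CY));print(delta([*casep(0,.034,.085)],CY))
im=eyes.capture('scene');crop(im,260,100,90,100,5,'s6.png')
im=eyes.capture('top');crop(im,150,140,120,100,6,'t6.png')
"
```

```text
t 7.1 p [0.5313 0.2123 0.1393] yaw 28.09 tz [-0.002 -0.    -1.   ] F [-0.5 -0.3 -0.3] T [-0.03  0.04  0.  ] gap 0.0471 q6 [0.31 0.41 1.66 0.   1.08 1.39]
[-0.00078549  0.00150217 -0.00011292]
t 7.1 p [0.5313 0.2123 0.1393] yaw 28.09 tz [-0.002 -0.    -1.   ] F [-0.5 -0.3 -0.3] T [-0.03  0.04  0.  ] gap 0.0471 q6 [0.31 0.41 1.66 0.   1.08 1.39]
[0.12 0.03 5.43]
```

View pics/s6.png

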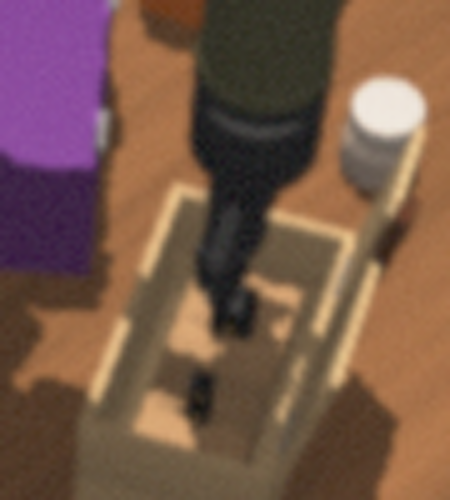

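The lid is standing open and the fingers are over the broad handle at crop (235,310). Descending.

Emit:
drive_tool --moves '[{"turn":[0,0,0],"delta_pos":[0.1,0,1.5],"grip":0.45},{"turn":[0,0,0],"delta_pos":[0,0,1.5],"grip":0.45},{"turn":[0,0,0],"delta_pos":[0,0,1.0],"grip":0.45},{"turn":[0,0,0],"delta_pos":[0,0,0.4],"grip":0.45},{"turn":[0,0,0],"delta_pos":[0,0,0],"grip":0.45}]'

```text
time_s: 7.62
tcp_pos: [0.5399, 0.2152, 0.1032]
eef_rot: [0.97, 0.243, 0.008, -0.001]
force: [-0.9, -0.5, 0.3]
finger_gap: 0.0467
```

```bash
python3 -c "
from h import *
print(turn_to(CY));print(delta([*casep(0,.034,.085)],CY))
"
```

```text
t 7.62 p [0.5399 0.2152 0.1032] yaw 28.09 tz [ 0.015  0.005 -1.   ] F [-0.9 -0.5  0.3] T [0.   0.02 0.03] gap 0.0467 q6 [0.31 0.45 1.69 0.   0.98 1.39]
[ 0.00248433 -0.01619253 -0.00018159]
t 7.62 p [0.5399 0.2152 0.1032] yaw 28.09 tz [ 0.015  0.005 -1.   ] F [-0.9 -0.5  0.3] T [0.   0.02 0.03] gap 0.0467 q6 [0.31 0.45 1.69 0.   0.98 1.39]
[-0.78 -0.12  1.82]
```

Emit:
drive_tool --moves '[{"turn":[0.002,-0.016,0],"delta_pos":[-0.8,-0.1,0.3],"grip":0.45},{"turn":[0,0,0],"delta_pos":[0,0,0],"grip":0.45},{"turn":[0,0,0],"delta_pos":[0,0,0],"grip":0.45}]'

```text
time_s: 7.87
tcp_pos: [0.5331, 0.2125, 0.102]
eef_rot: [0.97, 0.243, 0.001, 0.0]
force: [0.1, 0.1, -0.0]
finger_gap: 0.0467
```

```bash
python3 -c "
from h import *
print(turn_to(CY));print(delta([*casep(0,.034,.085)],CY))
print(env.observe()['effort'],env.observe()['joint_vel'])
"
```

```text
t 7.87 p [0.5331 0.2125 0.102 ] yaw 28.09 tz [ 0.002  0.    -1.   ] F [ 0.1  0.1 -0. ] T [-0.02  0.03  0.05] gap 0.0467 q6 [ 0.31  0.45  1.7  -0.    0.99  1.39]
[ 0.00087775 -0.00195598 -0.00023505]
t 7.87 p [0.5331 0.2125 0.102 ] yaw 28.09 tz [ 0.002  0.    -1.   ] F [ 0.1  0.1 -0. ] T [-0.02  0.03  0.05] gap 0.0467 q6 [ 0.31  0.45  1.7  -0.    0.99  1.39]
[-0.05 -0.03  1.7 ]
[ 2.94468168e-02 -4.85211003e+01 -1.87004095e+01 -2.40977817e-03
  1.17129993e-01  2.57492447e-04] [ 0.00111362 -0.00662249  0.0087751  -0.00034276  0.02191041 -0.00038725]
```

Emit:
drive_tool --moves '[{"turn":[0,0,0],"delta_pos":[-0.05,0,0.7],"grip":0.45},{"turn":[0,0,0],"delta_pos":[0,0,0.7],"grip":0.45},{"turn":[0,0,0],"delta_pos":[0,0,0.2],"grip":0.45},{"turn":[0,0,0],"delta_pos":[0,0,0],"grip":0.45}]'

```text
time_s: 8.2
tcp_pos: [0.5334, 0.2125, 0.0861]
eef_rot: [0.97, 0.243, 0.003, 0.0]
force: [-0.1, -0.1, 0.0]
finger_gap: 0.0469
```

```bash
python3 -c "
from h import *
print(turn_to(CY));print(delta([*casep(0,.034,.085)],CY))
"
```

```text
t 8.2 p [0.5334 0.2125 0.0861] yaw 28.09 tz [ 0.005  0.001 -1.   ] F [-0.1 -0.1  0. ] T [ 0.01 -0.03  0.02] gap 0.0469 q6 [ 0.31  0.47  1.71 -0.    0.95  1.39]
[ 0.00146143 -0.00489823 -0.00022229]
t 8.2 p [0.5334 0.2125 0.0861] yaw 28.09 tz [ 0.005  0.001 -1.   ] F [-0.1 -0.1  0. ] T [ 0.01 -0.03  0.02] gap 0.0469 q6 [ 0.31  0.47  1.71 -0.    0.95  1.39]
[-0.08 -0.05  0.11]
```

Emit:
drive_tool --moves '[{"turn":[0.001,-0.005,0],"delta_pos":[-0.1,0,0],"grip":0.45},{"turn":[0,0,0],"delta_pos":[0,0,0],"grip":0.6},{"turn":[0,0,0],"delta_pos":[0,0,0],"grip":1},{"turn":[0,0,0],"delta_pos":[0,0,0],"grip":1},{"turn":[0,0,0],"delta_pos":[0,0,0],"grip":1},{"turn":[0,0,0],"delta_pos":[0,0,0],"grip":1},{"turn":[0,0,0],"delta_pos":[0,0,0],"grip":1}]'

```text
time_s: 8.78
tcp_pos: [0.5323, 0.212, 0.0855]
eef_rot: [0.97, 0.243, -0.001, 0.0]
force: [-0.2, 0.9, -1.3]
finger_gap: 0.0131
```

```bash
python3 -c "
from h import *
print(turn_to(CY));print(delta([*casep(0,.034,.085)],CY))
"
```

```text
t 8.78 p [0.5323 0.212  0.0855] yaw 28.09 tz [-0.002 -0.001 -1.   ] F [-0.2  0.9 -1.3] T [-0.04 -0.01 -0.01] gap 0.0131 q6 [ 0.31  0.47  1.71 -0.    0.96  1.39]
[ 1.58449805e-05  1.73412175e-03 -2.26173943e-04]
t 8.78 p [0.5323 0.212  0.0855] yaw 28.09 tz [-0.002 -0.001 -1.   ] F [-0.2  0.9 -1.3] T [-0.04 -0.01 -0.01] gap 0.0131 q6 [ 0.31  0.47  1.71 -0.    0.96  1.39]
[ 0.05 -0.04  0.05]
```

Emit:
drive_tool --moves '[{"turn":[0,0,0],"delta_pos":[0,0,-0.5],"grip":1},{"turn":[0,0,0],"delta_pos":[0,0,-1.0],"grip":1},{"turn":[0,0,0],"delta_pos":[0,0,-1.5],"grip":1},{"turn":[0,0,0],"delta_pos":[0,0,-1.5],"grip":1},{"turn":[0,0,0],"delta_pos":[0,0,-1.5],"grip":1}]'

```text
time_s: 9.2
tcp_pos: [0.5304, 0.2115, 0.1463]
eef_rot: [0.97, 0.243, -0.004, 0.0]
force: [0.1, -0.7, -1.5]
finger_gap: 0.0136
```

```bash
python3 -c "
from h import *
print(turn_to(CY));print(delta([*casep(0,.034,.235)],CY))
"
```

```text
t 9.2 p [0.5304 0.2115 0.1463] yaw 28.08 tz [-0.008 -0.003 -1.   ] F [ 0.1 -0.7 -1.5] T [0.01 0.   0.01] gap 0.0136 q6 [ 0.31  0.4   1.65 -0.    1.1   1.39]
[-0.00128943  0.00805852 -0.000301  ]
t 9.2 p [0.5304 0.2115 0.1463] yaw 28.08 tz [-0.008 -0.003 -1.   ] F [ 0.1 -0.7 -1.5] T [0.01 0.   0.01] gap 0.0136 q6 [ 0.31  0.4   1.65 -0.    1.1   1.39]
[ 0.23 -0.   -8.87]
```

Emit:
drive_tool --moves '[{"turn":[0,0.008,0],"delta_pos":[0.1,0,-2.0],"grip":1},{"turn":[0,0,0],"delta_pos":[0,0,-2.5],"grip":1},{"turn":[0,0,0],"delta_pos":[0,0,-2.5],"grip":1},{"turn":[0,0,0],"delta_pos":[0,0,-1.2],"grip":1},{"turn":[0,0,0],"delta_pos":[0,0,0],"grip":1}]'

```text
time_s: 9.62
tcp_pos: [0.5326, 0.2123, 0.2399]
eef_rot: [0.97, 0.243, 0.004, -0.001]
force: [0.4, 0.5, -1.0]
finger_gap: 0.0135
```

```bash
python3 -c "
from h import *
print(turn_to(JY));print(delta([*JC,.22],JY))
im=eyes.capture('scene');crop(im,260,60,110,120,5,'s7.png')
"
```

```text
t 9.62 p [0.5326 0.2123 0.2399] yaw 28.09 tz [ 0.008  0.004 -1.   ] F [ 0.4  0.5 -1. ] T [-0.01 -0.02 -0.02] gap 0.0135 q6 [0.3  0.31 1.53 0.   1.29 1.39]
[-0.00259692 -0.00816037  0.68219408]
t 9.62 p [0.5326 0.2123 0.2399] yaw 28.09 tz [ 0.008  0.004 -1.   ] F [ 0.4  0.5 -1. ] T [-0.01 -0.02 -0.02] gap 0.0135 q6 [0.3  0.31 1.53 0.   1.29 1.39]
[ 5.26 44.67  1.99]
```

View pics/s7.png

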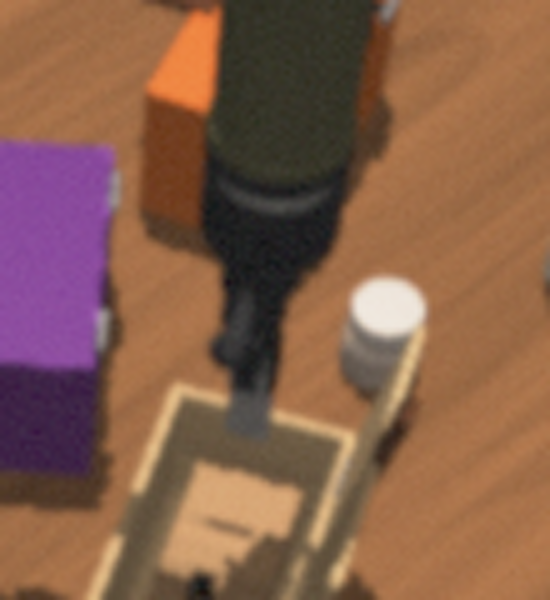

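The broad blade is out, with its tip at crop (248,430). The narrow blade is still in the rack at (200,585). I'll turn and carry.

Emit:
drive_tool --moves '[{"turn":[0,0,0.114],"delta_pos":[0,0,0],"grip":1},{"turn":[0,0,0.114],"delta_pos":[0,0,0],"grip":1},{"turn":[0,0,0.114],"delta_pos":[0,0,0],"grip":1},{"turn":[0,0,0.114],"delta_pos":[0,0,0],"grip":1},{"turn":[0,0,0.114],"delta_pos":[0,0,0],"grip":1},{"turn":[0,0,0.1],"delta_pos":[0,0,0],"grip":1},{"turn":[0,0,0],"delta_pos":[0.4,3.4,0],"grip":1},{"turn":[0,0,0],"delta_pos":[0.4,3.4,0],"grip":1},{"turn":[0,0,0],"delta_pos":[0.4,3.4,0],"grip":1},{"turn":[0,0,0],"delta_pos":[0.4,3.4,0],"grip":1},{"turn":[0,0,0],"delta_pos":[0.4,3.4,0],"grip":1},{"turn":[0,0,0],"delta_pos":[0.4,3.4,0],"grip":1},{"turn":[0,0,0],"delta_pos":[0.4,3.4,0],"grip":1},{"turn":[0,0,0],"delta_pos":[0.4,3.4,0],"grip":1},{"turn":[0,0,0],"delta_pos":[0.4,3.4,0],"grip":1},{"turn":[0,0,0],"delta_pos":[0.4,3.0,0],"grip":1},{"turn":[0,0,0],"delta_pos":[0.4,2.0,0],"grip":1}]'

```text
time_s: 11.08
tcp_pos: [0.4865, -0.1545, 0.2206]
eef_rot: [0.995, -0.102, -0.012, -0.002]
force: [0.3, -0.5, -0.9]
finger_gap: 0.0135
```

```bash
python3 -c "
from h import *
print(turn_to(JY));print(delta([*JC,.16],JY))
"
```

```text
t 11.08 p [ 0.4865 -0.1545  0.2206] yaw -11.66 tz [-0.023  0.006 -1.   ] F [ 0.3 -0.5 -0.9] T [-0.03 -0.02 -0.02] gap 0.0135 q6 [-0.39  0.25  1.67 -0.    1.24  1.39]
[-0.00117749  0.02327363 -0.01148343]
t 11.08 p [ 0.4865 -0.1545  0.2206] yaw -11.66 tz [-0.023  0.006 -1.   ] F [ 0.3 -0.5 -0.9] T [-0.03 -0.02 -0.02] gap 0.0135 q6 [-0.39  0.25  1.67 -0.    1.24  1.39]
[2.79 7.78 6.06]
```

Emit:
drive_tool --moves '[{"turn":[-0.001,0.023,-0.011],"delta_pos":[1.0,2.6,0],"grip":1},{"turn":[0,0,0],"delta_pos":[1.0,2.5,0],"grip":1},{"turn":[0,0,0],"delta_pos":[0.7,1.5,1.0],"grip":1},{"turn":[0,0,0],"delta_pos":[0,0,1.5],"grip":1},{"turn":[0,0,0],"delta_pos":[0,0,1.0],"grip":1},{"turn":[0,0,0],"delta_pos":[0,0,0],"grip":1}]'

```text
time_s: 11.58
tcp_pos: [0.4952, -0.2337, 0.178]
eef_rot: [0.995, -0.1, -0.004, -0.001]
force: [-0.4, 0.8, -1.2]
finger_gap: 0.0135
```

```bash
python3 -c "
from h import *
print(turn_to(JY));print(delta([*JC,.16],JY))
"
```

```text
t 11.58 p [ 0.4952 -0.2337  0.178 ] yaw -11.51 tz [-0.007  0.002 -1.   ] F [-0.4  0.8 -1.2] T [-0.03  0.06  0.  ] gap 0.0135 q6 [-0.52  0.34  1.66 -0.    1.15  1.26]
[-0.00031535  0.00754183 -0.00894545]
t 11.58 p [ 0.4952 -0.2337  0.178 ] yaw -11.51 tz [-0.007  0.002 -1.   ] F [-0.4  0.8 -1.2] T [-0.03  0.06  0.  ] gap 0.0135 q6 [-0.52  0.34  1.66 -0.    1.15  1.26]
[0.42 0.17 1.8 ]
```

Emit:
drive_tool --moves '[{"turn":[0,0.007,-0.009],"delta_pos":[0.4,0.2,0.7],"grip":1},{"turn":[0,0,0],"delta_pos":[0,0,0.8],"grip":1},{"turn":[0,0,0],"delta_pos":[0,0,0],"grip":1},{"turn":[0,0,0],"delta_pos":[0,0,0],"grip":1}]'

```text
time_s: 11.92
tcp_pos: [0.4974, -0.2354, 0.1598]
eef_rot: [0.995, -0.095, -0.002, -0.001]
force: [-0.6, -0.4, -0.5]
finger_gap: 0.0129
```

```bash
python3 -c "
from h import *
print(turn_to(JY));print(delta([*JC,.14],JY))
im=eyes.capture('scene');crop(im,140,180,100,100,6,'s8.png');cv2.imwrite('pics/s8f.png',im)
im=eyes.capture('top');crop(im,280,150,100,100,6,'t8.png')
p=env.observe()['tcp_pos'];print(proj('scene',p-[0,0,.0765]))
"
```

```text
t 11.92 p [ 0.4974 -0.2354  0.1598] yaw -10.92 tz [-0.004  0.003 -1.   ] F [-0.6 -0.4 -0.5] T [-0.01 -0.04 -0.04] gap 0.0129 q6 [-0.52  0.36  1.68  0.    1.11  1.24]
[-0.00211713  0.00449063  0.00142715]
t 11.92 p [ 0.4974 -0.2354  0.1598] yaw -10.92 tz [-0.004  0.003 -1.   ] F [-0.6 -0.4 -0.5] T [-0.01 -0.04 -0.04] gap 0.0129 q6 [-0.52  0.36  1.68  0.    1.11  1.24]
[0.17 0.05 1.98]
[186.23738638 241.7364952 ]
```

View pics/s8.png

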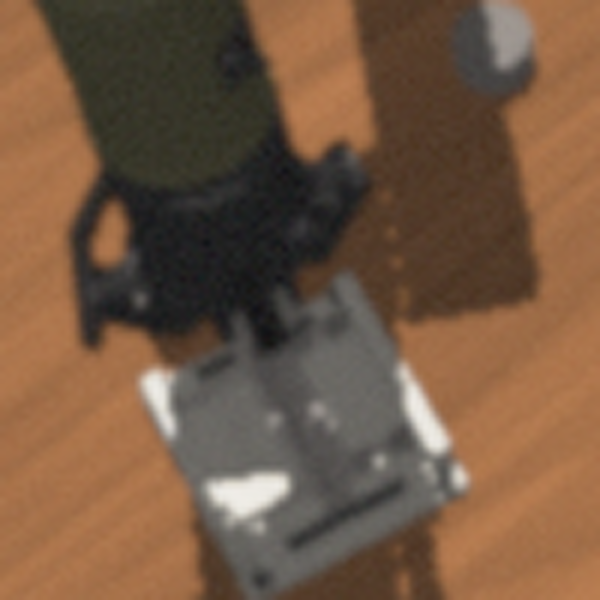

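View pics/t8.png

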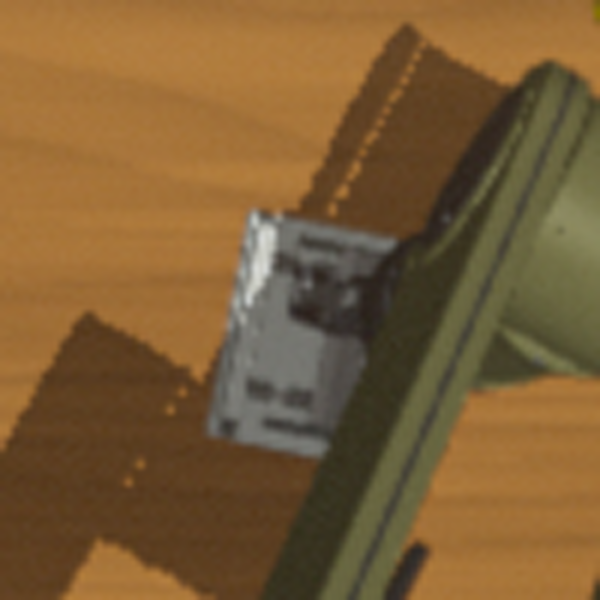

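The blade, at crop (265,335), lines up with the gap between the plate tops. I'll lower it in stages.

Emit:
drive_tool --moves '[{"turn":[-0.002,0.004,0.001],"delta_pos":[0.15,0.05,0.5],"grip":1},{"turn":[0,0,0],"delta_pos":[0,0,0.7],"grip":1},{"turn":[0,0,0],"delta_pos":[0,0,0.7],"grip":1},{"turn":[0,0,0],"delta_pos":[0,0,0.3],"grip":1},{"turn":[0,0,0],"delta_pos":[0,0,0],"grip":1}]'

```text
time_s: 12.43
tcp_pos: [0.5003, -0.236, 0.1379]
eef_rot: [0.995, -0.095, 0.002, 0.001]
force: [-0.2, -0.3, -0.6]
finger_gap: 0.0135
```

```bash
python3 -c "
from h import *
print(turn_to(JY));print(delta([*JC,.122],JY))
"
```

```text
t 12.43 p [ 0.5003 -0.236   0.1379] yaw -10.9 tz [ 0.004 -0.002 -1.   ] F [-0.2 -0.3 -0.6] T [ 0.01  0.05 -0.03] gap 0.0135 q6 [-0.52  0.38  1.71 -0.    1.05  1.24]
[ 0.00151291 -0.00435092  0.00181551]
t 12.43 p [ 0.5003 -0.236   0.1379] yaw -10.9 tz [ 0.004 -0.002 -1.   ] F [-0.2 -0.3 -0.6] T [ 0.01  0.05 -0.03] gap 0.0135 q6 [-0.52  0.38  1.71 -0.    1.05  1.24]
[-0.12  0.05  1.59]
```

Emit:
drive_tool --moves '[{"turn":[0.001,-0.004,0.002],"delta_pos":[-0.1,0.05,0.3],"grip":1},{"turn":[0,0,0],"delta_pos":[0,0,0.5],"grip":1},{"turn":[0,0,0],"delta_pos":[0,0,0.5],"grip":1},{"turn":[0,0,0],"delta_pos":[0,0,0.2],"grip":1},{"turn":[0,0,0],"delta_pos":[0,0,0],"grip":1}]'

```text
time_s: 12.85
tcp_pos: [0.499, -0.2363, 0.121]
eef_rot: [0.995, -0.096, -0.0, 0.0]
force: [0.3, -0.2, -0.7]
finger_gap: 0.0131
```

```bash
python3 -c "
from h import *
print(turn_to(JY));print(delta([*JC,.1025],JY))
"
```

```text
t 12.85 p [ 0.499  -0.2363  0.121 ] yaw -11.03 tz [-0.001 -0.    -1.   ] F [ 0.3 -0.2 -0.7] T [ 0.01 -0.   -0.04] gap 0.0131 q6 [-0.52  0.41  1.72 -0.    1.01  1.25]
[ 0.00021508  0.00069557 -0.00049511]
t 12.85 p [ 0.499  -0.2363  0.121 ] yaw -11.03 tz [-0.001 -0.    -1.   ] F [ 0.3 -0.2 -0.7] T [ 0.01 -0.   -0.04] gap 0.0131 q6 [-0.52  0.41  1.72 -0.    1.01  1.25]
[-0.   -0.01  1.85]
```

Emit:
drive_tool --moves '[{"turn":[0,0,0],"delta_pos":[0,0,0.4],"grip":1},{"turn":[0,0,0],"delta_pos":[0,0,0.4],"grip":1},{"turn":[0,0,0],"delta_pos":[0,0,0.3],"grip":1}]'

```text
time_s: 13.1
tcp_pos: [0.5006, -0.2376, 0.1129]
eef_rot: [0.995, -0.096, 0.002, 0.001]
force: [1.9, 0.6, 5.9]
finger_gap: 0.0133
```

```bash
python3 -c "
from h import *
print(turn_to(JY));print(delta([*JC,.1025],JY))
"
```

```text
t 13.1 p [ 0.5006 -0.2376  0.1129] yaw -11.03 tz [ 0.003 -0.003 -1.   ] F [1.9 0.6 5.9] T [ 0.03 -0.58 -0.11] gap 0.0133 q6 [-0.52  0.42  1.73 -0.    0.99  1.25]
[ 0.00238041 -0.00399382 -0.00051624]
t 13.1 p [ 0.5006 -0.2376  0.1129] yaw -11.03 tz [ 0.003 -0.003 -1.   ] F [1.9 0.6 5.9] T [ 0.03 -0.58 -0.11] gap 0.0133 q6 [-0.52  0.42  1.73 -0.    0.99  1.25]
[-0.19 -0.11  1.04]
```

Emit:
drive_tool --moves '[{"turn":[0.002,-0.003,0],"delta_pos":[-0.1,0,0.4],"grip":1},{"turn":[0,0,0],"delta_pos":[0,0,0.4],"grip":1}]'

```text
time_s: 13.27
tcp_pos: [0.502, -0.2388, 0.1079]
eef_rot: [0.995, -0.096, 0.004, 0.002]
force: [-1.9, 0.4, 9.0]
finger_gap: 0.0133
```

```bash
python3 -c "
from h import *
print(turn_to(JY));print(delta([*JC,.1025],JY))
"
```

```text
t 13.27 p [ 0.502  -0.2388  0.1079] yaw -11.07 tz [ 0.007 -0.004 -1.   ] F [-1.9  0.4  9. ] T [ 0.16  0.52 -0.15] gap 0.0133 q6 [-0.52  0.42  1.74  0.    0.98  1.24]
[ 0.00238066 -0.00761886 -0.00121764]
t 13.27 p [ 0.502  -0.2388  0.1079] yaw -11.07 tz [ 0.007 -0.004 -1.   ] F [-1.9  0.4  9. ] T [ 0.16  0.52 -0.15] gap 0.0133 q6 [-0.52  0.42  1.74  0.    0.98  1.24]
[-0.35 -0.19  0.54]
```

Emit:
drive_tool --moves '[{"turn":[0.002,-0.007,0.001],"delta_pos":[-0.2,0,0.4],"grip":1},{"turn":[0,0,0],"delta_pos":[0,0,0.2],"grip":1},{"turn":[0,0,0],"delta_pos":[0,0,0],"grip":1}]'

```text
time_s: 13.52
tcp_pos: [0.502, -0.2394, 0.1047]
eef_rot: [0.995, -0.098, 0.003, 0.001]
force: [1.7, 0.8, -7.1]
finger_gap: 0.0139
```

```bash
python3 -c "
from h import *
print(turn_to(JY));print(delta([*JC,.1025],JY))
"
```

```text
t 13.52 p [ 0.502  -0.2394  0.1047] yaw -11.21 tz [ 0.006 -0.003 -1.   ] F [ 1.7  0.8 -7.1] T [ 0.12 -0.1  -0.08] gap 0.0139 q6 [-0.52  0.43  1.74  0.    0.97  1.25]
[ 0.0016725  -0.00640558 -0.00374292]
t 13.52 p [ 0.502  -0.2394  0.1047] yaw -11.21 tz [ 0.006 -0.003 -1.   ] F [ 1.7  0.8 -7.1] T [ 0.12 -0.1  -0.08] gap 0.0139 q6 [-0.52  0.43  1.74  0.    0.97  1.25]
[-0.36 -0.25  0.22]
```

Emit:
drive_tool --moves '[{"turn":[0.001,-0.005,0],"delta_pos":[-0.1,0,0.35],"grip":1},{"turn":[0,0,0],"delta_pos":[0,0,0.15],"grip":1},{"turn":[0,0,0],"delta_pos":[0,0,0.05],"grip":1},{"turn":[0,0,0],"delta_pos":[0,0,0.05],"grip":1}]'

```text
time_s: 13.85
tcp_pos: [0.5023, -0.2399, 0.1015]
eef_rot: [0.995, -0.098, 0.003, 0.001]
force: [-1.7, 1.5, 4.9]
finger_gap: 0.0132
```

```bash
python3 -c "
from h import *
print(turn_to(JY));print(delta([*JC,.1025],JY))
im=eyes.capture('scene');crop(im,140,190,80,80,7,'s9.png');cv2.imwrite('pics/s9f.png',im)
im=eyes.capture('top');cv2.imwrite('pics/t9f.png',im)
"
```

```text
t 13.85 p [ 0.5023 -0.2399  0.1015] yaw -11.28 tz [ 0.005 -0.003 -1.   ] F [-1.7  1.5  4.9] T [ 0.17  0.39 -0.16] gap 0.0132 q6 [-0.52  0.43  1.74  0.    0.96  1.25]
[ 0.0017813  -0.0053083  -0.00494016]
t 13.85 p [ 0.5023 -0.2399  0.1015] yaw -11.28 tz [ 0.005 -0.003 -1.   ] F [-1.7  1.5  4.9] T [ 0.17  0.39 -0.16] gap 0.0132 q6 [-0.52  0.43  1.74  0.    0.96  1.25]
[-0.4 -0.3 -0.1]
```

View pics/s9.png

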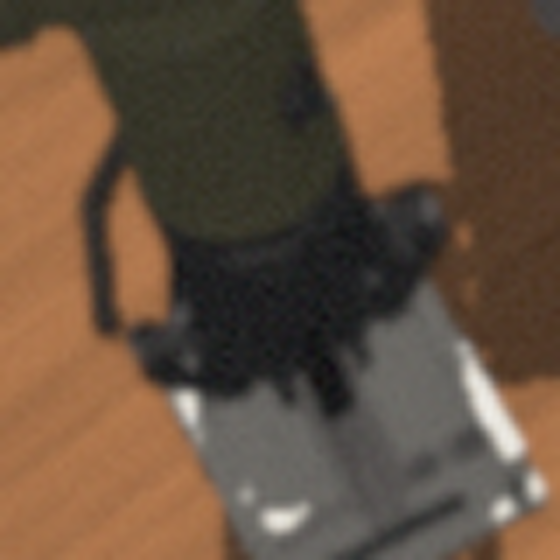

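View pics/s9f.png

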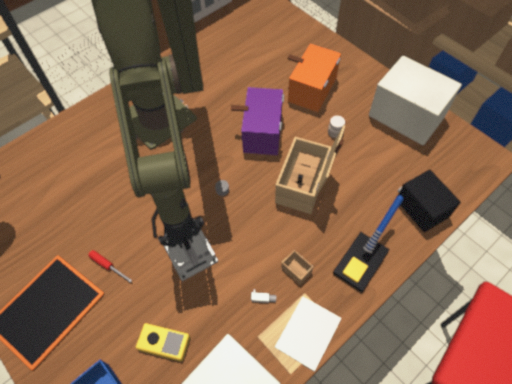

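View pics/t9f.png

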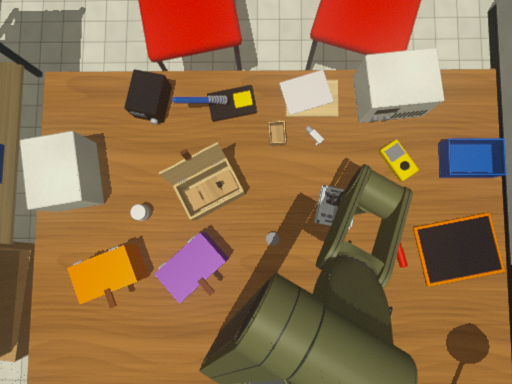

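```bash
python3 -c "
from h import *
st(); print(env.close_job()); st()
"
```

```text
t 13.95 p [ 0.5023 -0.2399  0.1015] yaw -11.28 tz [ 0.005 -0.003 -1.   ] F [-1.6  0.8  5.3] T [ 0.21  0.38 -0.17] gap 0.0133 q6 [-0.52  0.43  1.74  0.    0.96  1.25]
the job is handed in; nothing more can be done
None
the job is handed in; nothing more can be done
```

I swung the plywood case's lid open to about 1.73 rad and let go of the tab. I then drew the broad blade from the +y slot and slid it straight down into the jig gap. It is still in the gripper there, and I handed the job in at about 14 s.

**What the last checks showed**
- **Lid and narrow blade:** the lid was still open in both views, and the narrow blade was still in its slot.
- **Other things on the bench:** none visible had moved, judged by eye. The arm hid the pliers and part of the screwdriver.
- **Blade depth:** the tip is about 31 mm below the mouth, where the middle of the parallel part is 30 mm. That puts it about 15 mm above the base. I worked this out from the height at which I gripped it and did not see the tip directly.
- **Drag:** it rose to about 9–10 N on the way in and was about 5 N pushing up at hand-in. The grip was steady at a 13 mm opening, and I saw no sign of slip.

**Small disagreements**
- **Sideways drift:** the tool ended about 3 mm off my estimate of the gap centre, within the plates' 6 mm float. It also ended 4 mm along the gap.
- **Tilt:** it leaned about 0.006 rad.
- **Springback:** partway down, the force reversed for a moment to −7 N as the arm eased back, so I pushed it down again.

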